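# Set a cover plate out to its scribed line on the filing board

## Task

Get the aluminium plate ready for filing: with the fingertips, first push it sideways across the wooden board until its long side lies flat against the steel fence, then push it along the fence until it sticks out past the board's open end exactly as far as its scribed line, so that the line lies right over the board's end edge. Only push it: it stays lying on the board and is never picked up or tipped. Leave the die, the loupe, the tape roll and the bottle where they stand.

Things in the scene. Friction and masses are not known exactly. Their poses are not given: they have to be found in the camera images.
- board: Fixed wooden filing board, 150 mm (its x) by 240 mm (its y); the flat deck is 40 mm above the worktop. Origin: centre of the underside, on the worktop. A straight steel fence, 15 mm wide and 12 mm higher than the deck, runs along the whole far (+x) side; its guiding face looks to the board's -x and lies at x = +60 mm. The open end past which the plate must stick out is the board's -y end (the robot's right), at y = -120 mm; nothing stands on or beyond that edge.
- edge_mid (a point): Middle of the board's end edge (-y end), on the deck's top: board (0, -120, 40) mm. The edge runs along the board's x. Axes as the board's.
- fence_mid (a point): Point half way along the fence's guiding face, 6 mm above the deck: board (60, 0, 46) mm. Axes as the board's.
- plate: Loose flat aluminium plate, 60 mm (its x) by 120 mm (its y) by 8 mm thick, about 0.16 kg, with four small dark screw holes (painted, not open), lying on the deck clear of the fence and turned up to 0.3 rad from it. Origin: centre of its underside. Its -y end faces the board's -y end. It slides on the deck at about 1 N.
- line_mid (a point): Middle of the dark scribed line on the plate's top, which runs straight across the plate 30 mm from its -y end: plate (0, -30, 8) mm. Axes as the plate's.
- long_side (a point): Middle of the plate's long +x side, the one that goes against the fence: plate (30, 0, 4) mm. Axes as the plate's.
- die: Bystander: turned grey-brown die, 30 mm across, 18 mm high, standing on the deck at the corner away from the fence and from the open end. Origin: centre of its underside.
- loupe: Bystander: black waisted eyepiece loupe, 35 mm across, 39 mm high, on the worktop on the robot's side of the board. Origin: centre of its underside.
- tape: Bystander: roll of tan tape lying flat, 52 mm across, 18 mm high, on the worktop on the robot's side of the board. Origin: centre of its underside.
- bottle: Bystander: small black bottle with a white pointed cap, 23 mm across, 75 mm high, on the worktop behind the fence. Origin: centre of its underside.
Not all that is in view belongs to the job. Several things have the shape of the plate; the one meant has the colours described above.

How it is judged:
On the way, in this order (a step that is already met when the one before it is completed fails the run):
1. the plate's long side lies flat against the fence (x of long_side in the frame of board above 0.056 m and angle between the y axis of plate and the y axis of board, either way round below 0.06 rad and z of plate in the frame of board below 0.044 m), for 0.2 s.
2. the plate, still against the fence, is pushed out until its line lies over the board's end edge (all of step 1 and y of line_mid in the frame of board between -0.124 and -0.116 m), for 0.2 s.
At the end, for the whole second after the job is handed in: The plate rests flat on the deck, its long side within 4 mm of the fence and parallel to it within 0.06 rad, its scribed line within 4 mm of the board's end edge (all of step 2 and z of plate in the frame of board above 0.037 m and angle between plate's own z axis and vertical below 0.05 rad and linear speed of plate below 0.01 m/s); the robot touches nothing.
It fails at once if the plate is lifted off the deck or falls from it (z of plate in the frame of board above 0.048 m or z of plate in the frame of board below 0.033 m).
It fails at once if the plate is tipped (angle between plate's own z axis and vertical above 0.15 rad).
It fails at once if the die, the loupe, the tape roll or the bottle is disturbed (moved more than 15 mm) (distance of any of die, loupe, tape, bottle from where it was at the start of the episode above 0.015 m).
It also fails if it takes over 45 s, if anything falls off the work surface, if the arm or the gripper's body presses on something with over 40 N, if the wrist force passes 120 N, or if a joint passes its speed limit or range.

## Robot

A 6-joint arm with a two-finger parallel gripper is mounted at the origin on the work surface; the furniture and walls round the work are solid. World frame = base frame: x ahead of the robot, y to its left, z up, the work surface at z = 0. Lengths are in m, angles in rad, forces in N, time in s.
With the tool pointing down it reaches from about 0.325 to 0.85 m from the base axis. Payload 4.4 kg.
Tool frame: the origin (TCP) lies at the very end of the fingers, on their centre line; the grasp point (between the pads) lies 19 mm behind it; z points along the fingers, y is the line along which they close (so a half turn about z gives the same grasp; the last joint's range is limited). The gripper opens to 94 mm and grips with 3 to 60 N. Pads are 16 mm wide; open, the fingers measure 119 mm over their backs; the gripper's body (75 mm by 177 mm) begins 78 mm behind the grasp point.
Start: joints at [1.042, 0.207, 1.542, -0, 1.393, -0.15], TCP at [0.213, 0.534, 0.205] pointing down, gripper open.
Joint ranges: [-2.73, 2.73], [-0.86, 2.22], [0.23, 2.46], [-1.11, 4.25], [0.08, 2.63], [-2.82, 2.82]. Speed limits (rad/s): [2.79, 2.79, 3.14, 3.14, 3.14, 3.14].

## Interface

Orientations are given as a unit quaternion [w, x, y, z].
In Python, from station import sensors, snapshot, camera_params, job gives the robot as it stands.
- The arm moves only by the shell command python3 -m pendant 'ROWS' [FORCE]. ROWS is JSON, a list of rows, each a list of 7 numbers: the shift along the tool's x, y, z as a fraction of full scale, then the turn, a rotation vector about the tool's x, y, z as a fraction of full scale, then the finger opening in mm, from 0 to 94. A call has exactly 10 rows; each row is the pose to reach, as a shift and turn from the pose commanded when the call began, along the tool's axes at that moment; what a row does not reach only later rows make up. Full scale, the value 1, is 500 mm for a shift and pi/2 rad for a turn. A row lasts 1/10 s, in which the tool goes at most 50 mm and 8.59 degrees, less where a joint would pass 70% of its speed; a pose out of reach is approached as far as the arm can. A call with a number of a shift or a turn outside -1 to 1 is refused whole. A call with a gripper value outside its range is refused whole. The fingers move at their own pace and stop on an object; FORCE is the grip in N (left out, the last holds). Time passes only in rows, so rows that repeat a pose let the fingers close, or fill a call up. It gives the time, the measured TCP pose, the force, the opening and the grip force at its end, in the units of the state.
- sensors.sense(): the state, without advancing time (a new reading comes with each control period).
- snapshot(name): name is "side" or "top"; returns (picture, depth): 420x560x3 uint8, red, green, blue; 420x560 float32, m along the optical axis (not along the pixel's ray), 0 where there is no reading.
- camera_params(name): a dict with "mtx" (3x3 intrinsics, pixels), "k1" (the pictures are not rectified: a ray, as slopes to the right and down, at radius r is drawn at 1 + k1 r^2 times it, then the intrinsics apply), "rvec" (rotation vector, rad) and "tvec" (3), from world to camera coordinates, as OpenCV has them. Camera axes: x right, y down, z forward; pixel columns grow to the right and rows downward; lengths in m; the calibration is good to about 2 mm. A picture is of the moment at which its call begins. camera_params takes no time and is no camera call.
- job.close_job(): hands the job in; it is judged then, once.
The state is a dict: "time_s": time; "joint_positions": joint angles; "qd": joint speeds; "tau": joint torques, N m; "eef_pos": TCP position; "tool_rot": TCP orientation; "force": force on the tool from outside, world axes, zero at the start; "ft_torque": the same for the moment, N m; "opening": opening from 0.0 (shut) to 1.0 (fully open); "grip_force": force on a finger pad.
Only numpy, scipy, OpenCV 4.12 (cv2) and the standard library are available. Lean on these libraries where they do the work, as an engineer would, in place of code of your own. Each camera call takes 0.05 s, during which the arm holds its last target. There are 200 camera calls.

## Working session

There is one attempt and no reset: what is moved stays moved. The work goes in short steps, Python scripts to look and compute and a shell command to move; the robot and the scene stay as the last step left them, time stands still between calls to the robot, and variables do not carry over. Pictures are saved under pics/ and viewed, at most 10 in all, crops included, and the job is handed in when it is done.

```bash
mkdir -p pics; python3 - <<'E'
from station import sensors,snapshot,camera_params
import cv2,numpy as np
for n in("top","side"):
    p,d=snapshot(n);cv2.imwrite(f"pics/{n}0.png",p[:,:,::-1]);np.save(f"pics/{n}_d.npy",d)
    print(n,camera_params(n))
print(sensors.sense())
E
```

```text
top {'mtx': array([[516.84731862,   0.        , 269.56953085],
       [  0.        , 516.84731862, 211.19188165],
       [  0.        ,   0.        ,   1.        ]]), 'k1': -0.0557210670275062, 'rvec': array([ 2.08776871, -2.11284969,  0.15654571]), 'tvec': array([-0.18067852,  0.47030591,  0.88122474])}
side {'mtx': array([[527.97516251,   0.        , 274.14126584],
       [  0.        , 527.97516251, 217.88402445],
       [  0.        ,   0.        ,   1.        ]]), 'k1': -0.20495246305217776, 'rvec': array([ 1.98591349, -0.27945996,  0.18671202]), 'tvec': array([-0.50561826,  0.04424025,  1.20661274])}
{'time_s': 0.1, 'joint_positions': array([ 1.04148974e+00,  2.07342008e-01,  1.54280265e+00, -1.28815753e-05,
        1.39349360e+00, -1.50500038e-01]), 'qd': array([ 0.00076454, -0.00134844, -0.00202841, -0.00083046,  0.00043284,
        0.00082612]), 'tau': array([-1.34728889e-03, -3.71870399e+01, -2.82290965e+01,  6.99551543e-02,
        3.11947090e-02, -3.35505251e-05]), 'eef_pos': array([0.21228497, 0.53359548, 0.20440683]), 'tool_rot': array([-3.35021383e-04,  1.88271656e-01,  9.82116458e-01, -9.66395760e-04]), 'force': array([ 0.31797541, -0.24453653, -0.33112713]), 'ft_torque': array([ 0.02416491, -0.01416125,  0.04052426]), 'grip_force': 0.0, 'opening': 1.001618485810741}
```

View pics/top0.png

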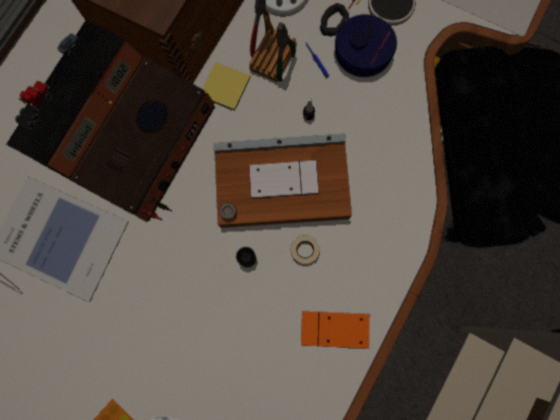

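View pics/side0.png

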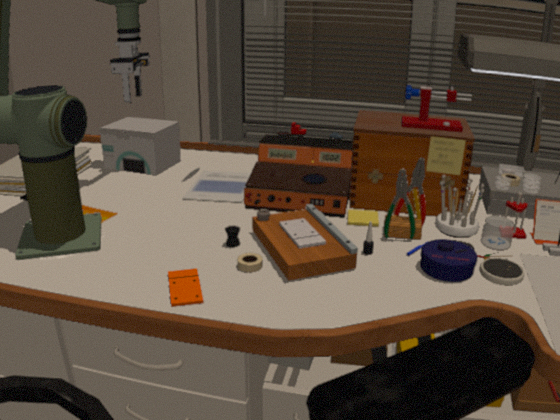

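The top view shows the board at px (215–350, 135–226) with the fence on its upper side. The plate is at (250–317, 160–197) with its line at x≈300, and the die is at (228, 212). The tape and loupe are below the board, and the bottle is above it at (309, 110). Next I'll measure these.

```bash
cat > h.py <<'E'
import cv2,numpy as np
from station import snapshot,camera_params
C=camera_params("top");K=C["mtx"];D=np.array([C["k1"],0,0,0.]);R=cv2.Rodrigues(C["rvec"])[0];t=C["tvec"]
def ray(px,z):
    u=cv2.undistortPoints(np.float64(px).reshape(-1,1,2),K,D).reshape(-1,2)
    d=np.c_[u,np.ones(len(u))]@R; c=-R.T@t
    return (c+d*((z-c[2])/d[:,2])[:,None])[:,:2]
def pix(P): return cv2.projectPoints(np.float64(P),C["rvec"],t,K,D)[0].reshape(-1,2)
def big(m):
    n,l,s,_=cv2.connectedComponentsWithStats(m.astype(np.uint8)); return (l==1+np.argmax(s[1:,4])).astype(np.uint8)
def rect(m,z):
    c=max(cv2.findContours(m,cv2.RETR_EXTERNAL,cv2.CHAIN_APPROX_NONE)[0],key=cv2.contourArea)
    w=ray(c,z); r=cv2.minAreaRect((cv2.convexHull(np.float32(w*1000)))); return np.array(r[0]),np.array(r[1]),r[2],cv2.boxPoints(r)
def plate(p):
    h=cv2.cvtColor(p,cv2.COLOR_RGB2HSV); m=(h[...,1]<60)&(h[...,2]>135)
    m[:145]=0;m[222:]=0;m[:,:220]=0;m[:,348:]=0
    return big(cv2.morphologyEx(m.astype(np.uint8),cv2.MORPH_CLOSE,np.ones((5,5))))
E
python3 - <<'E'
from h import *
p=cv2.imread("pics/top0.png")[:,:,::-1].copy();h=cv2.cvtColor(p,cv2.COLOR_RGB2HSV)
for q in[(270,180),(308,180),(240,180),(240,145),(300,141),(228,212),(200,180),(282,228),(299,170)]: print(q,h[q[1],q[0]],p[q[1],q[0]])
print("plate",rect(plate(p),.048))
b=(h[...,1]>90)&((h[...,0]<20));b[:125]=0;b[235:]=0;b[:,:212]=0;b[:,360:]=0
b=b.astype(np.uint8)
print("board(no fence)",rect(big(cv2.morphologyEx(b,cv2.MORPH_CLOSE,np.ones((3,3)))),.04))
d=np.load("pics/top_d.npy")
def xyz(q):
    q=np.array(q);u=cv2.undistortPoints(np.float64(q).reshape(-1,1,2),K,D).reshape(-1,2);z=d[q[:,1],q[:,0]];return (np.c_[u*z[:,None],z]-t)@R
print(xyz([(270,180),(308,180),(240,180),(240,145),(300,141),(228,212),(305,240),(246,257),(309,112),(200,180)]).round(4))
cv2.imwrite("pics/c0.png",cv2.resize(p[125:235,200:360],None,fx=5,fy=5,interpolation=cv2.INTER_CUBIC)[:,:,::-1])
E
```

```text
(270, 180) [  8  21 133] [133 125 122]
(308, 180) [  8  22 137] [137 128 125]
(240, 180) [ 11 190  86] [86 46 22]
(240, 145) [90  5 97] [95 97 97]
(300, 141) [ 60   5 100] [ 98 100  98]
(228, 212) [13 57 80] [80 70 62]
(200, 180) [ 16  33 132] [132 124 115]
(282, 228) [ 16  31 124] [124 117 109]
(299, 170) [10 19 82] [82 78 76]
plate (array([ 527.46612549, -211.51774597]), array([ 55.82516098, 114.88943481]), 2.981032609939575, array([[ 496.60388, -155.60236],
       [ 502.57874, -270.33633],
       [ 558.32837, -267.43314],
       [ 552.3535 , -152.69916]], dtype=float32))
board(no fence) (array([ 517.45117188, -208.42590332]), array([141.34461975, 239.30834961]), 3.0889017581939697, array([[ 440.43393,  -92.75378],
       [ 453.32916, -331.71445],
       [ 594.4684 , -324.09802],
       [ 581.5732 ,  -85.13736]], dtype=float32))
[[ 0.5238 -0.1878  0.048 ]
 [ 0.5209 -0.2556  0.0541]
 [ 0.527  -0.1329  0.0394]
 [ 0.5901 -0.1337  0.0498]
 [ 0.5945 -0.2428  0.052 ]
 [ 0.4654 -0.1133  0.0539]
 [ 0.4187 -0.2489  0.0174]
 [ 0.3889 -0.1423  0.0204]
 [ 0.6575 -0.2611  0.0326]
 [ 0.5394 -0.0521 -0.0022]]
```

View pics/c0.png

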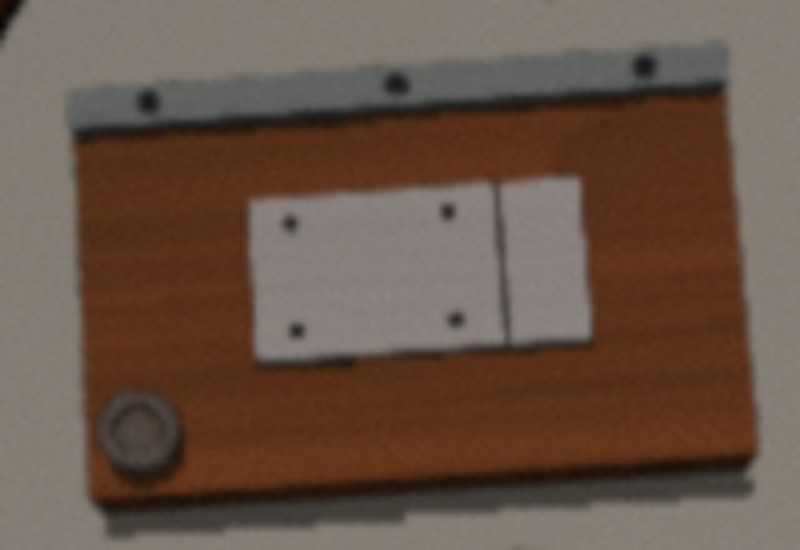

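The plate lies nearly parallel to the fence in the crop. Its scribed line is at crop (497, 182)–(508, 345), the deck's end edge at (725, 90)–(757, 455), the fence foot at (77, 132)–(725, 92) and the die at (140, 432). I'll get sub-pixel values for these.

```bash
cat >> h.py <<'E'
def cross(a,th,rising):  # first subpixel crossing of th along 1-d profile
    a=a.astype(float); s=(a[:-1]<th)&(a[1:]>=th) if rising else (a[:-1]>=th)&(a[1:]<th)
    i=np.flatnonzero(s); return None if len(i)==0 else i[0]+(th-a[i[0]])/(a[i[0]+1]-a[i[0]])
def fitl(pts,z):
    w=ray(pts,z); vx,vy,x,y=cv2.fitLine(np.float32(w),cv2.DIST_HUBER,0,.001,.001).ravel(); 
    return np.array([x,y]),np.array([vx,vy])
def measure(p,eye=None):
    h=cv2.cvtColor(cv2.GaussianBlur(p,(3,3),0),cv2.COLOR_RGB2HSV);S=h[...,1];V=cv2.cvtColor(p,cv2.COLOR_RGB2GRAY)
    e=[(335+q,r) for r in range(160,210) if (q:=cross(S[r,335:362],100,False)) is not None]
    f=[(c,148+17-q) for c in range(225,340) if (q:=cross(S[165:125:-1,c],80,False)) is not None]
    f=[(c,165-cross(V[165:125:-1,c],75,True)) for c in range(225,340) if cross(V[165:125:-1,c],75,True) is not None] if eye is None else eye
    return fitl(e,.04),f
E
python3 - <<'E'
from h import *
p=cv2.imread("pics/top0.png")[:,:,::-1].copy()
print("cam",-R.T@t)
V=cv2.cvtColor(p,cv2.COLOR_RGB2GRAY);S=cv2.cvtColor(p,cv2.COLOR_RGB2HSV)[...,1]
for c in(240,280,330):print("col",c,V[130:165,c],S[130:165,c])
print("row",V[180,240:365],S[180,340:358])
E
```

```text
cam [ 0.29142585 -0.22550211  0.94583783]
col 240 [125 123 124 123 124 125 122 122 124 124 117 103  99  99  98  96  95  94
  81  48  30  34  47  53  53  55  53  56  55  56  58  61  58  59  59] [ 33  34  30  30  29  28  30  28  30  31  25   7   5   8   5   5   5   8
  12   5  80 188 190 193 197 185 190 189 190 187 183 177 192 188 185]
col 280 [124 125 124 121 123 123 122 116 100  84  59  37  36  54  81  78  47  33
  37  52  53  55  57  58  57  56  59  59  63  62  63  67  87 116 130] [ 31  31  33  34  32  33  24  19   5   3   0  20   7   5   0   3  11  77
 184 187 194 188 181 177 182 194 184 191 183 187 187 164  99  46  24]
col 330 [126 124 126 117 101  87  67  47  46  54  71  78  51  34  39  50  51  51
  50  55  53  53  53  56  55  57  55  54  58  58  56  54  58  59  56] [ 27  33  25  25  22   9   0  11   6   9   7  10  10  65 168 182 189 194
 196 181 187 188 191 186 188 183 188 188 185 182 188 195 185 183 188]
row [ 55  55  56  58  57  58  58  54  58  67  99 124 129 131 127 131 130 131
 129 130 129 129 130 126 129 129 130 131 130 129 127 128 130 129 128 128
 129 130 128 131 128 128 127 130 129 129 129 129 127 130 128 128 129 128
 127 129 129 131 129 118  82 107 126 130 130 131 131 131 130 131 131 132
 130 133 129 130 121  82  64  61  59  59  60  61  60  59  61  60  61  60
  60  59  59  57  56  56  56  57  57  55  57  56  57  57  55  58  57  63
  82 117 126 126 127 123 123 126 126 125 127 125 127 126 125 128 124] [184 180 188 187 190 183 185 168  93  43  33  33  29  33  31  31  31  31]
```

```bash
python3 - <<'E'
s=open('h.py').read(); s=s[:s.index("def measure")]+'''
def measure(p):
    S=cv2.cvtColor(p,cv2.COLOR_RGB2HSV)[...,1];V=cv2.cvtColor(p,cv2.COLOR_RGB2GRAY)
    g=lambda q:q is not None
    E=[(335+q,r) for r in range(160,205) if g(q:=cross(S[r,335:362],100,False))]   # end edge
    F=[(c,165-q) for c in range(222,342) if g(q:=cross(S[:,c][165:125:-1],100,False))]  # fence foot
    m=plate(p); x,y,w,h=cv2.boundingRect(m); rows=range(y+7,y+h-7)
    L=[];A=[];B=[]
    for r in rows:
        xs=np.flatnonzero(m[r]);a=xs[0];b=xs[-1]
        i=b-26+np.argmin(V[r,b-26:b-9]); k=np.arange(i-3,i+4);wt=np.clip(115.-V[r,k],0,None)
        if wt.sum()>20:L.append(((k*wt).sum()/wt.sum(),r))
        q=cross(V[r,a-6:a+6],92,True); A.append((a-6+q,r)) if g(q) else 0
    T=[(c,y+8+h//4-q) for c in range(x+8,x+w-8) if g(q:=cross(V[:,c][y+8+h//4:y-8:-1],92,False))]
    E,F,L,A,T=fitl(E,.04),fitl(F,.04),fitl(L,.048),fitl(A,.048),fitl(T,.048)
    u=F[1]*np.sign(F[1][1]); n=np.array([u[1],-u[0]])  # board y, board x
    yaw=lambda v:np.arctan(-v[0]/v[1])
    print("board yaw",yaw(u).round(4),"plate yaw by far side",yaw(T[1]).round(4),"line perp yaw",np.arctan(L[1][1]/L[1][0]).round(4),"edge",np.arctan(E[1][1]/E[1][0]).round(4))
    print("far side to fence mm",((F[0]-T[0])@n*1000).round(1),"line beyond edge(+ = still inside) mm",((L[0]-E[0])@u*1000).round(1),"+y end to line",((A[0]-L[0])@u*1000).round(1))
    # plate centre: midpoint of side in y = line+30 ; x = far side -30
    O=F[0]+u*((E[0]-F[0])@u)  # fence foot at end edge
    print("fence/end corner",O.round(4),"u",u.round(4)); 
    s=(L[0]-O)@u+.03; f=(T[0]-O)@n
    print("plate centre",(O+u*s+n*(f-.03)).round(4)); return O,u,n,s,f
'''
s=s.replace(">135",">105");open('h.py','w').write(s)
from h import *
p=cv2.imread("pics/top0.png")[:,:,::-1].copy()
O,u,n,s,f=measure(p)
print("pre-push target", (O+u*s+n*(f-.06-.03)).round(4))
E
```

```text
board yaw 0.054 plate yaw by far side 0.058 line perp yaw 0.0521 edge 0.0522
far side to fence mm 31.1 line beyond edge(+ = still inside) mm 85.9 +y end to line 89.8
fence/end corner [ 0.594  -0.3239] u [-0.054   0.9985]
plate centre [ 0.5267 -0.2114]
pre-push target [ 0.4668 -0.2147]
```

```bash
python3 -m pendant '[[-0.05,-0.06,0,0,0,-0.03,80],[-0.10,-0.12,0,0,0,-0.06,80],[-0.15,-0.18,0,0,0,-0.09,80],[-0.20,-0.24,0,0,0,-0.12,80],[-0.26,-0.30,0,0,0,-0.15,80],[-0.31,-0.36,0,0,0,-0.18,80],[-0.36,-0.42,0,0,0,-0.21,80],[-0.41,-0.48,0,0,0,-0.24,80],[-0.51,-0.60,0,0,0,-0.276,80],[-0.51,-0.60,0,0,0,-0.276,80]]'
python3 - <<'E'
from station import sensors
from scipy.spatial.transform import Rotation as Ro
import numpy as np
s=sensors.sense();q=s["tool_rot"];M=Ro.from_quat(q[[1,2,3,0]]).as_matrix()
print(M.round(3),"shift frac to go",(M.T@(np.array([.467,-.215,.12])-s["eef_pos"])/.5).round(4))
E
```

```text
time_s: 1.1
eef_pos: [0.3387, 0.1587, 0.2052]
tool_rot: [-0.0, -0.027, 1.0, -0.0]
force: [-0.2, 0.6, -0.2]
opening: 0.848
grip_force: 0.0
[[-0.999 -0.054 -0.   ]
 [-0.054  0.999 -0.001]
 [ 0.    -0.001 -1.   ]] shift frac to go [-0.216  -0.7599  0.171 ]
```

```bash
python3 -m pendant '[[-0.02,-0.08,0,0,0,0,80],[-0.05,-0.17,0,0,0,0,80],[-0.07,-0.25,0,0,0,0,80],[-0.10,-0.34,0.02,0,0,0,80],[-0.12,-0.43,0.04,0,0,0,80],[-0.15,-0.52,0.07,0,0,0,80],[-0.17,-0.61,0.10,0,0,0,80],[-0.20,-0.70,0.14,0,0,0,80],[-0.216,-0.76,0.17,0,0,0,80],[-0.216,-0.76,0.17,0,0,0,80]]'
cat > where.py <<'E'
import sys
from station import sensors
from scipy.spatial.transform import Rotation as Ro
import numpy as np
s=sensors.sense();q=s["tool_rot"];M=Ro.from_quat(q[[1,2,3,0]]).as_matrix()
print(s["time_s"],s["eef_pos"].round(4),"F",s["force"].round(2),"to go",(M.T@(np.array(list(map(float,sys.argv[1:4])))-s["eef_pos"])/.5).round(4))
E
python3 where.py .467 -.215 .0435
```

```text
time_s: 2.1
eef_pos: [0.4663, -0.215, 0.1175]
tool_rot: [-0.002, -0.025, 1.0, 0.001]
force: [-0.8, -0.6, 0.4]
opening: 0.848
grip_force: 0.0
2.1 [ 0.4663 -0.215   0.1175] F [-0.78 -0.62  0.36] to go [-0.0019 -0.0003  0.1481]
```

```bash
python3 -m pendant '[[0,0,0.03,0,0,0,80],[0,0,0.06,0,0,0,80],[0,0,0.09,0,0,0,80],[0,0,0.12,0,0,0,80],[0,0,0.135,0,0,0,80],[0,0,0.142,0,0,0,80],[0,0,0.147,0,0,0,80],[0,0,0.147,0,0,0,80],[0,0,0.147,0,0,0,80],[0,0,0.147,0,0,0,80]]'
python3 - <<'E'
from h import *
p,_=snapshot("top");cv2.imwrite("pics/c1.png",cv2.resize(p[105:275,180:380],None,fx=3.5,fy=3.5,interpolation=cv2.INTER_CUBIC)[:,:,::-1])
E
```

```text
time_s: 3.1
eef_pos: [0.4677, -0.2127, 0.0476]
tool_rot: [0.001, -0.027, 1.0, -0.0]
force: [0.3, 0.3, 0.1]
opening: 0.851
grip_force: 0.0
```

View pics/c1.png

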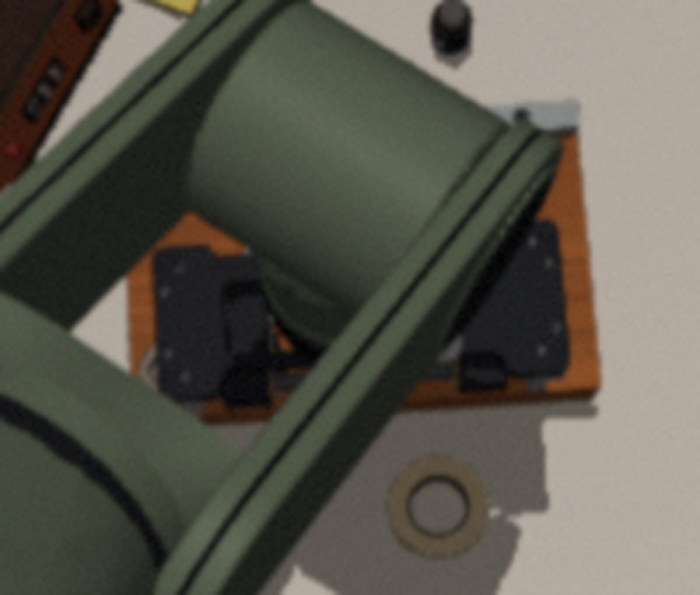

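The arm now hides the plate in the top view, with the fingers at crop (245, 370) and (485, 370), so the push has to rely on force. First I'll check the height.

```bash
python3 where.py .5147 -.215 .0435; python3 -m pendant '[[0,0,0.002,0,0,0,80],[0,0,0.002,0,0,0,80],[0,0,0.004,0,0,0,80],[0,0,0.004,0,0,0,80],[0,0,0.006,0,0,0,80],[0,0,0.006,0,0,0,80],[0,0,0.006,0,0,0,80],[0,0,0.006,0,0,0,80],[0,0,0.006,0,0,0,80],[0,0,0.006,0,0,0,80]]';python3 where.py .5147 -.215 .0435
```

```text
3.15 [ 0.4676 -0.2126  0.0475] F [ 0.14 -0.15  0.5 ] to go [-0.0937 -0.0099  0.0081]
time_s: 4.15
eef_pos: [0.4672, -0.2123, 0.0439]
tool_rot: [-0.0, -0.027, 1.0, 0.0]
force: [-0.4, 0.0, -0.3]
opening: 0.853
grip_force: 0.0
4.15 [ 0.4672 -0.2123  0.0439] F [-0.43  0.03 -0.25] to go [-0.0945 -0.0106  0.0008]
```

```bash
python3 -m pendant '[[-0.012,0,0,0,0,0,80],[-0.024,0,0,0,0,0,80],[-0.034,0,0,0,0,0,80],[-0.042,0,0,0,0,0,80],[-0.05,0,0,0,0,0,80],[-0.058,0,0,0,0,0,80],[-0.066,0,0,0,0,0,80],[-0.074,0,0,0,0,0,80],[-0.082,0,0,0,0,0,80],[-0.09,0,0,0,0,0,80]]';python3 -m pendant '[[-0.002,0,0,0,0,0,80],[-0.004,0,0,0,0,0,80],[-0.006,0,0,0,0,0,80],[-0.008,0,0,0,0,0,80],[-0.01,0,0,0,0,0,80],[-0.01,0,0,0,0,0,80],[-0.01,0,0,0,0,0,80],[-0.01,0,0,0,0,0,80],[-0.01,0,0,0,0,0,80],[-0.01,0,0,0,0,0,80]]'
```

```text
time_s: 5.15
eef_pos: [0.5125, -0.2098, 0.0439]
tool_rot: [0.0, -0.027, 1.0, 0.0]
force: [-0.7, 0.3, -0.4]
opening: 0.853
grip_force: 0.5
time_s: 6.15
eef_pos: [0.5174, -0.2096, 0.044]
tool_rot: [0.0, -0.027, 1.0, -0.0]
force: [-0.6, -0.1, -0.3]
opening: 0.852
grip_force: 0.0
```

```bash
python3 -m pendant '[[-0.001,0,0,0,0,0,80],[-0.002,0,0,0,0,0,80],[-0.003,0,0,0,0,0,80],[-0.004,0,0,0,0,0,80],[-0.005,0,0,0,0,0,80],[-0.006,0,0,0,0,0,80],[-0.006,0,0,0,0,0,80],[-0.006,0,0,0,0,0,80],[-0.006,0,0,0,0,0,80],[-0.006,0,0,0,0,0,80]]'
```

```text
time_s: 7.15
eef_pos: [0.5177, -0.2095, 0.0439]
tool_rot: [-0.003, -0.028, 1.0, 0.0]
force: [-8.5, -1.4, 6.3]
opening: 0.85
grip_force: 4.2
```

```bash
python3 -m pendant '[[0.01,0,0,0,0,0,80],[0.03,0,0,0,0,0,80],[0.05,0,0,0,0,0,80],[0.05,0,-0.04,0,0,0,80],[0.05,0,-0.09,0,0,0,80],[0.05,0,-0.14,0,0,0,60],[0.05,0,-0.17,0,0,0,30],[0.05,0,-0.17,0,0,0,0],[0.05,0,-0.17,0,0,0,0],[0.05,0,-0.17,0,0,0,0]]'
python3 where.py .5528 -.1178 .12
```

```text
time_s: 8.15
eef_pos: [0.4941, -0.2102, 0.1275]
tool_rot: [-0.001, -0.027, 1.0, 0.001]
force: [0.2, -0.3, 0.4]
opening: 0.462
grip_force: 0.0
8.15 [ 0.4941 -0.2102  0.1275] F [ 0.19 -0.31  0.43] to go [-0.1274  0.178   0.015 ]
```

```bash
python3 -m pendant '[[-0.01,0.06,-0.02,0,0,0,0],[-0.02,0.12,-0.04,0,0,0,0],[-0.04,0.18,-0.06,0,0,0,0],[-0.06,0.26,-0.08,0,0,0,0],[-0.06,0.34,-0.1,0,0,0,0],[-0.06,0.42,-0.1,0,0,0,0],[-0.06,0.48,-0.1,0,0,0,0],[-0.06,0.55,-0.1,0,0,0,0],[-0.06,0.6,-0.1,0,0,0,0],[-0.06,0.6,-0.1,0,0,0,0]]'
python3 - <<'E'
from h import *
p,_=snapshot("top");cv2.imwrite("pics/c2.png",cv2.resize(p[105:275,180:380],None,fx=3.5,fy=3.5,interpolation=cv2.INTER_CUBIC)[:,:,::-1])
O,u,n,s,f=measure(p);print("start",(O+u*(s+.0925)-n*.03).round(4))
E
```

```text
time_s: 9.15
eef_pos: [0.5073, 0.0931, 0.1773]
tool_rot: [-0.001, -0.029, 1.0, 0.001]
force: [0.3, -0.5, 1.0]
opening: 0.007
grip_force: 0.0
board yaw 0.0538 plate yaw by far side 0.0383 line perp yaw -0.1841 edge 0.0535
far side to fence mm 0.8 line beyond edge(+ = still inside) mm 87.9 +y end to line 88.2
fence/end corner [ 0.5939 -0.3239] u [-0.0538  0.9986]
plate centre [ 0.5568 -0.2078]
start [ 0.5526 -0.1154]
```

View pics/c2.png

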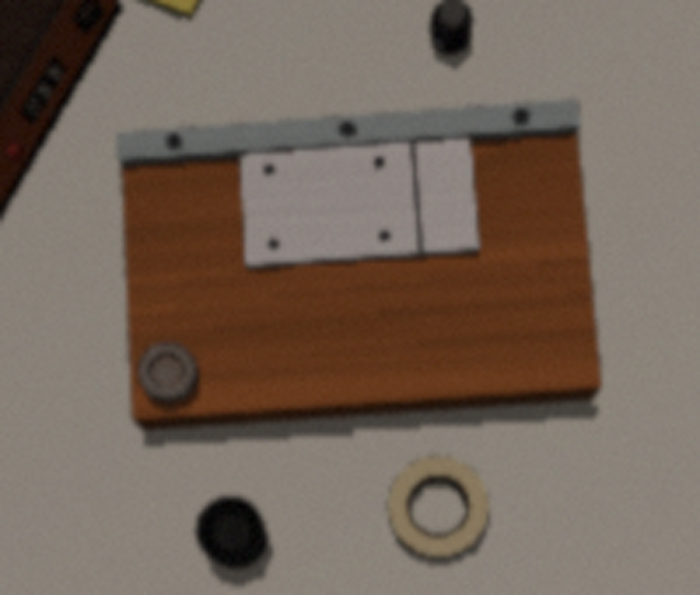

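The plate now lies flat along the fence, at crop (243, 150)–(478, 260) with its line at about (417, 200). The bystanders are undisturbed. Next I'll go behind its +y end.

```bash
sed -i 's/>105)/>115)/; s/range(y+7,y+h-7)/range(y+12,y+h-7)/; s/DIST_HUBER,0/DIST_WELSCH,0/' h.py; python3 where.py .5526 -.1154 .09
python3 -c "
from h import *
p,_=snapshot('top');measure(p)"
```

```text
9.2 [0.5077 0.0915 0.1775] F [-0.09 -0.39 -0.07] to go [-0.0663 -0.4182  0.1749]
board yaw 0.053 plate yaw by far side 0.0463 line perp yaw 0.052 edge 0.0542
far side to fence mm 0.9 line beyond edge(+ = still inside) mm 86.1 +y end to line 90.1
fence/end corner [ 0.5938 -0.324 ] u [-0.053   0.9986]
plate centre [ 0.5568 -0.2096]
```

```bash
python3 -m pendant '[[-0.01,-0.06,0,0,0,0,0],[-0.02,-0.12,0,0,0,0,0],[-0.03,-0.18,0,0,0,0,0],[-0.04,-0.25,0.03,0,0,0,0],[-0.05,-0.32,0.06,0,0,0,0],[-0.066,-0.38,0.1,0,0,0,0],[-0.066,-0.41,0.14,0,0,0,0],[-0.066,-0.418,0.175,0,0,0,0],[-0.066,-0.418,0.175,0,0,0,0],[-0.066,-0.418,0.175,0,0,0,0]]'
python3 where.py .5526 -.1154 .0438
```

```text
time_s: 10.25
eef_pos: [0.5524, -0.1173, 0.0909]
tool_rot: [-0.001, -0.027, 1.0, 0.0]
force: [0.3, 0.9, 0.0]
opening: 0.002
grip_force: 0.0
10.25 [ 0.5524 -0.1173  0.0909] F [0.31 0.89 0.02] to go [-0.0007  0.0038  0.0943]
```

```bash
python3 -m pendant '[[0,0.004,0.02,0,0,0,0],[0,0.004,0.04,0,0,0,0],[0,0.004,0.06,0,0,0,0],[0,0.004,0.075,0,0,0,0],[0,0.004,0.085,0,0,0,0],[0,0.004,0.09,0,0,0,0],[0,0.004,0.093,0,0,0,0],[0,0.004,0.093,0,0,0,0],[0,0.004,0.093,0,0,0,0],[0,0.004,0.093,0,0,0,0]]'
python3 where.py .5526 -.1154 .0438
```

```text
time_s: 11.25
eef_pos: [0.5534, -0.1146, 0.0453]
tool_rot: [0.0, -0.027, 1.0, -0.0]
force: [0.2, -0.7, -0.3]
opening: 0.002
grip_force: 0.0
11.25 [ 0.5534 -0.1146  0.0453] F [ 0.22 -0.68 -0.25] to go [ 0.0016 -0.0015  0.0031]
```

```bash
python3 -m pendant '[[0,-0.01,0.003,0,0,0,0],[0,-0.02,0.003,0,0,0,0],[0,-0.03,0.003,0,0,0,0],[0,-0.04,0.003,0,0,0,0],[0,-0.05,0.003,0,0,0,0],[0,-0.06,0.003,0,0,0,0],[0,-0.07,0.003,0,0,0,0],[0,-0.08,0.003,0,0,0,0],[0,-0.09,0.003,0,0,0,0],[0,-0.1,0.003,0,0,0,0]]'
python3 -m pendant '[[0,-0.01,0,0,0,0,0],[0,-0.02,0,0,0,0,0],[0,-0.03,0,0,0,0,0],[0,-0.04,0,0,0,0,0],[0,-0.05,0,0,0,0,0],[0,-0.06,0,0,0,0,0],[0,-0.07,0,0,0,0,0],[0,-0.08,0,0,0,0,0],[0,-0.087,0,0,0,0,0],[0,-0.09,0,0,0,0,0]]'
python3 - <<'E'
from h import *
p,_=snapshot("top");cv2.imwrite("pics/c3.png",cv2.resize(p[105:275,180:380],None,fx=3.5,fy=3.5,interpolation=cv2.INTER_CUBIC)[:,:,::-1])
try: measure(p)
except Exception as e: print(e)
E
python3 where.py 0 0 0
```

```text
time_s: 12.25
eef_pos: [0.5558, -0.1647, 0.0434]
tool_rot: [-0.0, -0.027, 1.0, 0.0]
force: [0.5, 0.2, 0.0]
opening: 0.003
grip_force: 0.5
time_s: 13.25
eef_pos: [0.5582, -0.2098, 0.0434]
tool_rot: [-0.0, -0.027, 1.0, -0.0]
force: [-0.8, 0.4, 0.2]
opening: 0.004
grip_force: 0.7
OpenCV(4.12.0) /io/opencv/modules/calib3d/src/undistort.dispatch.cpp:347: error: (-215:Assertion failed) CV_IS_MAT(_src) && CV_IS_MAT(_dst) && (_src->rows == 1 || _src->cols == 1) && (_dst->rows == 1 || _dst->cols == 1) && _src->cols + _src->rows - 1 == _dst->rows + _dst->cols - 1 && (CV_MAT_TYPE(_src->type) == CV_32FC2 || CV_MAT_TYPE(_src->type) == CV_64FC2) && (CV_MAT_TYPE(_dst->type) == CV_32FC2 || CV_MAT_TYPE(_dst->type) == CV_64FC2) in function 'cvUndistortPointsInternal'

13.3 [ 0.5582 -0.2098  0.0434] F [-0.14  0.74 -0.14] to go [1.092  0.4797 0.0868]
```

View pics/c3.png

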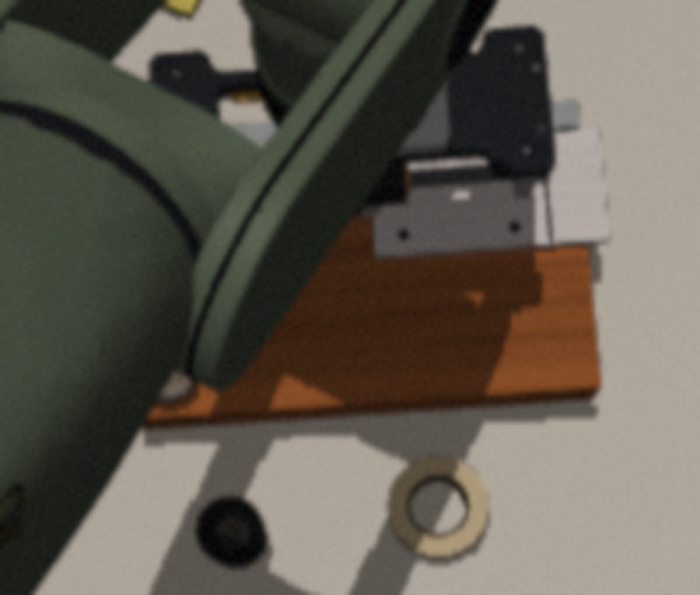

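The line is visible at crop (549, 220), still inside the end edge at about x≈590. The plate sits against the fence. I'll measure the rest of the way from the visible part of the line.

```bash
cat >> h.py <<'E'
O0=np.array([.5938,-.324]);u0=np.array([-.0535,.9986]);n0=np.array([.9986,.0535])
def line(p,r0,r1,c0,c1):
    V=255-cv2.cvtColor(p,cv2.COLOR_RGB2GRAY).astype(float);L=[]
    for r in range(r0,r1):
        i=c0+np.argmax(V[r,c0:c1]);k=np.arange(i-3,i+4);w=np.clip(V[r,k]-V[r,k[[0,-1]]].max()-5,0,None)
        if w.sum()>10:L.append(((k*w).sum()/w.sum(),r))
    W=ray(L,.048);s=(W-O0)@u0*1000
    print(len(L),"line to edge mm",s.round(1),np.median(s).round(2))
E
python3 - <<'E'
from h import *
p,_=snapshot("top");V=cv2.cvtColor(p,cv2.COLOR_RGB2GRAY);print(V[160:174:4,328:350]);line(p,160,174,333,342)
E
```

```text
[[ 54  54  55  72 122 159 162 135 104 153 170 170 169 170 168 168 170 169
  170 168 170 170]
 [ 82  80  84  88 110 157 166 153 108 129 163 171 172 172 170 173 171 171
  171 170 173 171]
 [ 71  81  84  85 108 156 170 158 112 108 156 171 173 171 171 172 172 173
  171 173 174 172]
 [ 80  85  84  84 111 159 171 169 149 110 152 170 169 169 168 168 168 167
  170 168 167 166]]
14 line to edge mm [19.5 19.3 19.  19.  19.  19.1 19.2 19.3 19.3 19.4 19.4 19.3 19.2 19. ] 19.25
```

```bash
python3 -m pendant '[[0,-0.004,0,0,0,0,0],[0,-0.009,0,0,0,0,0],[0,-0.014,0,0,0,0,0],[0,-0.019,0,0,0,0,0],[0,-0.023,0,0,0,0,0],[0,-0.027,0,0,0,0,0],[0,-0.03,0,0,0,0,0],[0,-0.032,0,0,0,0,0],[0,-0.032,0,0,0,0,0],[0,-0.032,0,0,0,0,0]]'
python3 - <<'E'
from h import *
p,_=snapshot("top");line(p,155,174,338,356)
cv2.imwrite("pics/c4.png",cv2.resize(p[130:190,290:370],None,fx=8,fy=8,interpolation=cv2.INTER_CUBIC)[:,:,::-1])
E
```

```text
time_s: 14.35
eef_pos: [0.5591, -0.2255, 0.0435]
tool_rot: [0.0, -0.027, 1.0, -0.0]
force: [0.1, 0.3, -0.5]
opening: 0.006
grip_force: 0.2
5 line to edge mm [16.  14.3 14.1 13.9 14.3] 14.26
```

View pics/c4.png

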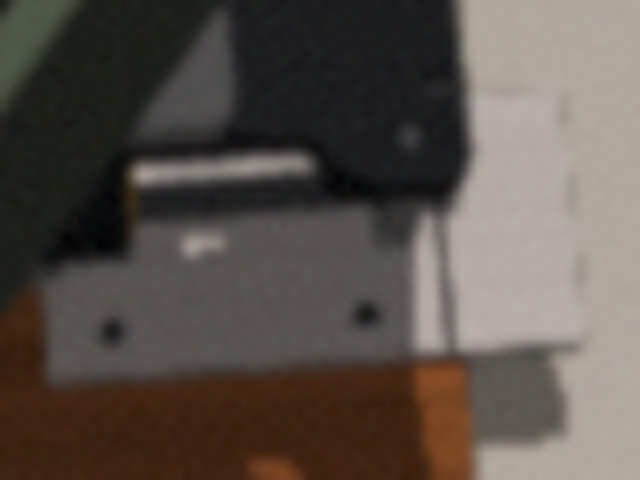

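The line runs from crop (441, 215) to (452, 350), and the deck's end edge is at about x=469, so a few mm remain.

```bash
python3 - <<'E'
from h import *
p,_=snapshot("top");line(p,158,173,343,350)
E
```

```text
14 line to edge mm [3.6 3.6 3.5 3.4 3.4 3.4 3.3 3.2 3.3 3.4 3.5 3.6 3.6 3.5] 3.45
```

Push 3.5 mm more, then withdraw and look.

```bash
python3 -m pendant '[[0,-0.002,0,0,0,0,0],[0,-0.004,0,0,0,0,0],[0,-0.006,0,0,0,0,0],[0,-0.007,0,0,0,0,0],[0,-0.007,0,0,0,0,0],[0,-0.007,0,0,0,0,0],[0,-0.007,0,0,0,0,0],[0,-0.007,0,0,0,0,0],[0,-0.007,0,0,0,0,0],[0,-0.007,0,0,0,0,0]]'
python3 -c "
from h import *
p,_=snapshot('top');line(p,158,173,344,352)"
```

```text
time_s: 15.45
eef_pos: [0.5593, -0.2289, 0.0435]
tool_rot: [0.0, -0.027, 1.0, -0.0]
force: [-0.5, 0.6, 0.5]
opening: 0.004
grip_force: 0.3
13 line to edge mm [ 0.4  0.3  0.3  0.2  0.2 -0.   0.  -0.1 -0.1  0.   0.2  0.3  0.2] 0.19
```

```bash
python3 -m pendant '[[0,0.02,0,0,0,0,0],[0,0.05,0,0,0,0,0],[0,0.08,-0.03,0,0,0,0],[0,0.1,-0.1,0,0,0,0],[0,0.14,-0.18,0,0,0,0],[0,0.22,-0.26,0,0,0,0],[0.02,0.31,-0.3,0,0,0,0],[0.05,0.4,-0.3,0,0,0,0],[0.08,0.5,-0.3,0,0,0,0],[0.1,0.6,-0.3,0,0,0,0]]'
python3 - <<'E'
from h import *
p,_=snapshot("top");line(p,150,173,344,352)
cv2.imwrite("pics/c5.png",cv2.resize(p[105:275,180:380],None,fx=3.5,fy=3.5,interpolation=cv2.INTER_CUBIC)[:,:,::-1])
S=cv2.cvtColor(p,cv2.COLOR_RGB2HSV)[...,1]
E=[(335+q,r) for r in range(180,205) if (q:=cross(S[r,335:362],100,False)) is not None]
print("edge s",((ray(E,.04)-O0)@u0*1000).mean())
V=cv2.cvtColor(p,cv2.COLOR_RGB2GRAY)
N=[(c,165+q) for c in range(300,345) if (q:=cross(V[165:190,c],90,False)) is not None]
o,v=fitl(N,.044);print("near side yaw",np.arctan(-v[0]/v[1]),"dist to fence",(ray(N,.044)-O0)@n0)
E
```

```text
time_s: 16.5
eef_pos: [0.493, 0.0645, 0.1938]
tool_rot: [0.0, -0.027, 1.0, 0.0]
force: [0.4, -0.1, 0.8]
opening: 0.005
grip_force: 0.0
23 line to edge mm [0.3 0.3 0.2 0.1 0.3 0.1 0.1 0.2 0.1 0.2 0.3 0.3 0.3 0.3 0.2 0.1 0.  0.1
 0.  0.1 0.2 0.3 0.3] 0.18
edge s -0.09660236322347301
near side yaw 0.057212546 dist to fence [-0.0591612  -0.0591912  -0.05933942 -0.059431   -0.04888604 -0.04665293
 -0.04693511 -0.05983047 -0.05987078 -0.05983686 -0.05977652 -0.0594329
 -0.05910523 -0.05909266 -0.05907058 -0.05917725 -0.05923143 -0.05929139
 -0.05949087 -0.05958043 -0.05990001 -0.06004891 -0.06014365 -0.06009644
 -0.05985754 -0.05944775 -0.05926876 -0.05915144 -0.05913039 -0.05918226
 -0.05927139 -0.05933897 -0.05952677 -0.05948685 -0.05962755 -0.05977459
 -0.04775355 -0.04664584 -0.04738664 -0.05941104 -0.05912356 -0.05906625
 -0.05910717 -0.05905997 -0.05922913]
```

View pics/c5.png

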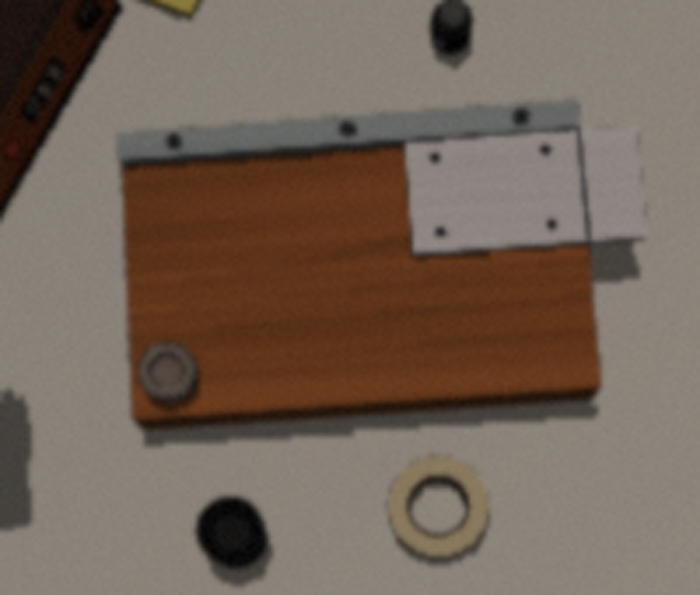

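The plate lies against the fence, with its line at crop (578, 130)–(589, 240) right over the end edge. The bystanders haven't moved and the arm is clear, so I'm handing in.

```bash
python3 -c "
from station import job
print(job.close_job())"
```

```text
the job is handed in; nothing more can be done
None
```

I pushed the plate flat against the fence and along it until its scribed line measured about 0.2 mm from the board's end edge; the bystanders look unmoved, the arm is clear, and the job is handed in at about 17 s with no verdict shown.

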